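Proof-pull two sheet holders and bin the worn one

ROBOT

A 6-joint arm with a two-finger parallel gripper is mounted at the origin on the work surface. World frame = base frame: x ahead of the robot, y to its left, z up, the work surface at z = 0. Lengths are in m, angles in rad, forces in N, time in s.
With the tool pointing down it reaches from about 0.3 to 0.875 m from the base axis. Payload 4.2 kg.
Tool frame: the origin (TCP) lies midway between the tips of the shut fingers; the grasp point (between the pads) lies 19 mm behind it; z points along the fingers, y is the line along which they close (so a half turn about z gives the same grasp; the last joint's range is limited). The gripper opens to 85 mm and grips with 20 to 120 N. Pads are 22 mm wide; open, the fingers measure 114 mm over their backs; the gripper's body (76 mm by 85 mm) begins 54 mm behind the grasp point. The pads swing forward as they close: fully open they stand 13 mm farther back than shut.
Start: joints at [1.322, 0.32, 1.565, -0, 1.257, -0.02], TCP at [0.13, 0.56, 0.231] pointing down, gripper open.
Joint ranges: [-3.11, 3.11], [-0.84, 2.01], [0.21, 2.61], [-1.34, 4.49], [0.05, 2.63], [-2.56, 2.56]. Speed limits (rad/s): [2.57, 2.57, 3.14, 3.14, 3.14, 3.14].

INTERFACE

Orientations are given as a unit quaternion [x, y, z, w].
In Python, from workcell import bot, capture, workorder, spot_in, mark_of gives the robot as it stands.
- The arm moves only by the shell command python3 -m crank 'ROWS' [OPENING] [FORCE]. ROWS is JSON, a list of rows, each a list of 4 numbers: the shift along the world's x, y, z in m, then the turn about the world's z in rad. In form: [[x, y, z, yaw], ...]. A call has 1 to 12 rows; each row shifts and turns the commanded pose from where the row before left it; what a row does not reach is not made up. A row lasts 1/12 s, in which the tool goes at most 41.7 mm and 7.16 degrees, less where a joint would pass 70% of its speed; a pose out of reach is approached as far as the arm can. A call with a gripper value outside its range is refused whole. OPENING is the closure, from 0 (fully open) to 1 (shut), set as the call begins (- or left out, the last holds). The fingers move at their own pace and stop on an object; FORCE is the grip in N (left out, the last holds). Time passes only in rows, so rows that do not move let the fingers close. It gives the time, the measured TCP pose, the force, the opening and the grip force at its end, in the units of the state.
- bot.get_state(): the state, without advancing time (a new reading comes with each control period).
- capture(name): name is "side" or "top"; returns a dict with "img" (420x560x3 uint8, red, green, blue), "fov_y" (degrees; the focal length in pixels is half the picture's height over the tangent of half this angle, whatever the lens; pixels are square), "cx", "cy" (the principal point, pixels), "rvec" (rotation vector, rad) and "tvec" (3), from world to camera coordinates, as OpenCV has them. Camera axes: x right, y down, z forward; pixel columns grow to the right and rows downward; lengths in m; the calibration is good to about 2 mm. A picture is of the moment at which its call begins. There is no depth.
- workorder.close_job(): hands the job in; it is judged then, once.
Trained networks look in a picture, given as the dict that the camera call returned (one of the last four; its "shot" number tells which), for a name from the list of things; names that differ only in an ending like _2 or _b are one class to them, and where a whole thing is asked for, a point or a joint stands for the part that bears it (a point fixed in the world has none). Each returns a list of dicts, best first, with "conf" (0 to 1); they miss things now and then, are a little off and sometimes report something else, mostly with a low value. They report only what shows in the picture. A call takes as long as a camera call. They do not tell look-alikes from the thing itself.
- spot_in(picture, name): "point" ([x, y, z] in m, in the coordinates of the camera as it stood for that picture, good to about 4 mm: the middle of the surface that is visible of it).
- mark_of(picture, name): "point" ([x, y, z] in m, in the coordinates of the camera as it stood for that picture, good to about 4 mm: a listed point, or the origin of a listed thing).
The state is a dict: "time": time; "joint_pos": joint angles; "qd": joint speeds; "joint_efforts": joint torques, N m; "eef_pos": TCP position; "tool_rot": TCP orientation; "wrist_force": force on the tool from outside, world axes, zero at the start; "wrist_torque": the same for the moment, N m; "opening": opening from 0.0 (shut) to 1.0 (fully open); "finger_force": force on a finger pad.
Only numpy, scipy, OpenCV 4.12 (cv2) and the standard library are available. Lean on these libraries where they do the work, as an engineer would, in place of code of your own. Each camera call takes 0.05 s, during which the arm holds its last target. There are 200 camera calls.

TASK

Two spring sheet holders (clecos) pin the lapped aluminium coupon to its backing block, and one of the two is worn. Grip each by its body and pull it straight up with slowly rising force: if it holds, stop at 10 N, keep that pull on for a second, then let it settle back fully seated, and do not pull beyond 15 N. Put the one that lets go in the white catch box, leave the sound one standing in the coupon, and leave everything else on the bench where it is.

Things in the scene. Friction and masses are not known exactly. Their poses are not given: they have to be found in the camera images.
- block: fir backing block, 110 x 300 x 30 mm (x, y, z), screwed to the bench, with two lapped aluminium sheets on it; the sheets' top where the holders stand is 33 mm above the bench. Origin under its centre; in its frame the holders stand at x = 0, y = +70 mm (holder a) and y = -70 mm (holder b)
- mid_a (a point): Holder a: upright steel sheet holder (cleco), 70 g: round body 20 mm in diameter, 40 mm long above the sheet, plunger 14 mm in diameter and 10 mm long on top, 25 mm of neck and tip below the sheet in a hole with 1 mm of play all round. This point: centre of the body, on its axis, 20 mm above the sheet when seated; z up the axis. Looks just like holder b; either can be the worn one
- mid_b (a point): Holder b: upright steel sheet holder (cleco), 70 g: round body 20 mm in diameter, 40 mm long above the sheet, plunger 14 mm in diameter and 10 mm long on top, 25 mm of neck and tip below the sheet in a hole with 1 mm of play all round. This point: centre of the body, on its axis, 20 mm above the sheet when seated; z up the axis. Looks just like holder a; either can be the worn one
- seat_a (a point): centre of holder a's hole, on top of the sheets, fixed to the block. A sound holder rises freely by 0 to 7 mm (unknown) until its tip hooks under the sheet (the part 'hook', out of sight, which carries the pull), then gives nothing up to 3 N and 0.2 mm per newton beyond; it sinks back when eased off. Grip with some 40 N, finger tips just clear of the sheet
- seat_b (a point): centre of holder b's hole, on top of the sheets, fixed to the block. A worn holder, in either hole, never hooks: it slides up at 3 to 6 N, rubbing over the first 7 mm or so, and is then free. Closing fingers may press a holder down with some newtons, so reckon the pull from the reading before the grip
- catch_box: white plastic catch box, open on top, 150 x 110 x 60 mm (x, y, z), walls and floor 3 mm, 0.4 kg, loose; origin under its centre, on the bench
- dish: shallow glass dish of rivets, 100 mm across, 20 mm tall; origin under its centre. A bystander
- pin_vise: knurled steel pin vise lying on its side, 105 mm long, 12 mm thick; origin under its middle. A bystander
- spacer: orange plastic rivet spacer (a flat scissor lattice), 200 x 45 x 6 mm, x along it; origin under its centre. A bystander
- hammer: small bronze-headed hammer lying along its x, 210 mm long; origin underneath. A bystander
- pliers: sheet-holder pliers lying flat, about 215 mm long along x, 60 mm wide, 14 mm tall; origin underneath. A bystander
- bucking_bar: steel bucking bar, 115 x 35 x 28 mm; origin underneath. A bystander
- rivet_set: steel rivet set standing upright, 25 mm thick at its collar, 87 mm tall; origin under its foot. A bystander
Mind the look-alikes: they are no part of the job. What is meant by the catch_box is not brown, green or orange, and is the smaller of those in its own colour.

How it is judged:
On the way:
1. the sound holder has been pulled up against its hook with at least 7.5 N for 0.3 s (contact force between any of holder_a, holder_b and hook above 7.5 N), for 0.3 s.
At the end, for the whole second after the job is handed in: The holder that let go lies at rest in the catch box (its body's centre between the walls and below the rim), and the other stands at rest in its own hole, seated to within 2 mm, within 4 mm of the hole's centre and upright to 0.1 rad ((((x of mid_a in the frame of catch_box between -0.072 and 0.072 m and y of mid_a in the frame of catch_box between -0.052 and 0.052 m and z of mid_a in the frame of catch_box below 0.057 m and linear speed of holder_a below 0.03 m/s) and (z of mid_b in the frame of seat_b between 0.017 and 0.022 m and horizontal distance between mid_b and seat_b below 0.004 m and angle between mid_b's own z axis and vertical below 0.1 rad and linear speed of holder_b below 0.02 m/s)) or ((x of mid_b in the frame of catch_box between -0.072 and 0.072 m and y of mid_b in the frame of catch_box between -0.052 and 0.052 m and z of mid_b in the frame of catch_box below 0.057 m and linear speed of holder_b below 0.03 m/s) and (z of mid_a in the frame of seat_a between 0.017 and 0.022 m and horizontal distance between mid_a and seat_a below 0.004 m and angle between mid_a's own z axis and vertical below 0.1 rad and linear speed of holder_a below 0.02 m/s)))); the robot touches nothing.
It fails at once if the sound holder is pulled against its hook with more than 17 N (contact force between any of holder_a, holder_b and hook above 17 N).
It fails at once if a bystander is moved by more than 30 mm (distance of any of dish, pin_vise, spacer, hammer, pliers, bucking_bar, rivet_set from where it was at the start of the episode above 0.03 m).
It fails at once if the catch box is pushed more than 40 mm or tipped (distance of catch_box from where it was at the start of the episode above 0.04 m or angle between catch_box's own z axis and vertical above 0.3 rad).
It also fails if it takes over 64 s, if anything falls off the work surface, if the arm or the gripper's body presses on something with over 40 N, if the wrist force passes 120 N, or if a joint passes its speed limit or range.

## Working session

There is one attempt and no reset: what is moved stays moved. The work goes in short steps, Python scripts to look and compute and a shell command to move; the robot and the scene stay as the last step left them, time stands still between calls to the robot, and variables do not carry over. Pictures are saved under pics/ and viewed, at most 10 in all, crops included, and the job is handed in when it is done.

```bash
mkdir -p pics; cat > h.py <<'E'
import numpy as np, cv2
from workcell import bot, capture, workorder, spot_in, mark_of
def w(p,x):
    R,_=cv2.Rodrigues(np.array(p["rvec"],float)); return R.T@(np.array(x)-np.array(p["tvec"]).ravel())
def px(p,X):
    R,_=cv2.Rodrigues(np.array(p["rvec"],float)); c=R@np.array(X)+np.array(p["tvec"]).ravel()
    f=210/np.tan(np.radians(p["fov_y"])/2); return np.array([p["cx"]+f*c[0]/c[2],p["cy"]+f*c[1]/c[2]])
E
python3 - <<'E'
from h import *
ims=[]
for n in("top","side"):
    p=capture(n); cv2.imwrite(f"pics/{n}0.png",p["img"][:,:,::-1])
    for k in("mid_a","seat_a","block","catch_box","dish","pin_vise","spacer","hammer","pliers","bucking_bar","rivet_set"):
        print(n,k,[(round(d["conf"],2),w(p,d["point"]).round(3).tolist(),px(p,w(p,d["point"])).round().astype(int).tolist()) for d in mark_of(p,k)[:4] if d["conf"]>.2])
s=bot.get_state();print(s)
E
```

```text
top mid_a [(0.46, [0.563, -0.095, 0.053], [322, 205]), (0.37, [0.561, -0.236, 0.053], [367, 206])]
top seat_a [(0.8, [0.566, -0.096, 0.025], [322, 205]), (0.76, [0.554, -0.234, 0.033], [365, 209])]
top block [(0.85, [0.556, -0.167, 0.006], [343, 209]), (0.42, [0.743, 0.001, 0.0], [292, 153])]
top catch_box [(0.97, [0.563, 0.109, -0.001], [259, 207]), (0.86, [0.333, -0.231, -0.006], [363, 278]), (0.71, [0.317, 0.516, 0.0], [130, 282]), (0.68, [0.753, 0.36, -0.001], [183, 150])]
top dish [(0.91, [0.385, 0.187, -0.001], [234, 262]), (0.22, [0.565, -0.098, 0.052], [323, 204])]
top pin_vise [(0.51, [0.394, -0.04, 0.001], [304, 259])]
top spacer [(0.87, [0.744, -0.294, 0.002], [381, 153])]
top hammer [(0.98, [0.744, -0.001, 0.002], [292, 153])]
top pliers [(0.75, [0.422, -0.461, -0.001], [434, 251])]
top bucking_bar [(0.95, [0.733, 0.189, -0.005], [235, 156])]
top rivet_set [(0.37, [0.416, 0.074, 0.006], [269, 252])]
side mid_a [(0.72, [0.386, 0.182, 0.0], [312, 297]), (0.66, [0.563, -0.237, 0.057], [320, 153]), (0.47, [0.566, -0.095, 0.055], [298, 183])]
side seat_a [(0.59, [0.562, -0.095
[... 799 characters left out ...]
{'time': 1.2, 'joint_pos': array([ 1.32197865e+00,  3.19613451e-01,  1.56446784e+00,  2.93880615e-05,
        1.25740768e+00, -2.00333351e-02]), 'qd': array([-0.00107303,  0.00111467,  0.00033339,  0.00055983, -0.00059153,
        0.00065112]), 'joint_efforts': array([ 6.76484033e-04, -4.15408123e+01, -2.34422082e+01,  4.27416353e-05,
        3.35703571e-04, -5.90366454e-06]), 'eef_pos': array([0.13042261, 0.56004242, 0.23134272]), 'tool_rot': array([ 1.14147350e-01,  9.93463829e-01,  5.32436221e-05, -6.90511354e-06]), 'wrist_force': array([0.5880099 , 0.36965203, 1.25396764]), 'wrist_torque': array([-0.00300293, -0.03829126, -0.02150899]), 'finger_force': 0.0, 'opening': 1.0032929301797773}
```

View pics/top0.png

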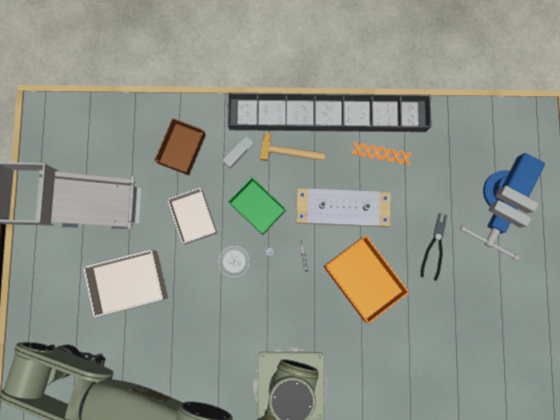

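View pics/side0.png

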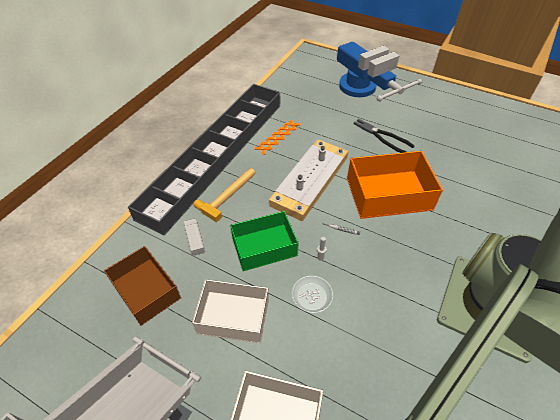

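The small white box, top px (192,216), is the catch box at about (0.527, 0.316). The white box at top px (125,282) is larger. The holders stand at top px (322,205) and (366,207), i.e. about (0.564,-0.096) and (0.560,-0.236). I'm moving to hover over the first, with the fingers closing along x.

```bash
python3 -m crank '[[0.018,-0.0273,0,-0.056],[0.018,-0.0273,0,-0.056],[0.018,-0.0273,0,-0.056],[0.018,-0.0273,0,-0.056],[0.018,-0.0273,0,-0.056],[0.018,-0.0273,0,-0.056],[0.018,-0.0273,0,-0.056],[0.018,-0.0273,0,-0.056],[0.018,-0.0273,0,-0.056],[0.018,-0.0273,0,-0.056],[0.018,-0.0273,0,-0.056],[0.018,-0.0273,0,-0.056]]' 0 40
python3 -m crank '[[0.018,-0.0273,0,-0.056],[0.018,-0.0273,0,-0.056],[0.018,-0.0273,0,-0.056],[0.018,-0.0273,0,-0.056],[0.018,-0.0273,0,-0.056],[0.018,-0.0273,0,-0.056],[0.018,-0.0273,0,-0.056],[0.018,-0.0273,0,-0.056],[0.018,-0.0273,0,-0.056],[0.018,-0.0273,0,-0.056],[0.018,-0.0273,0,-0.056],[0.018,-0.0273,0,-0.056]]'
python3 -m crank '[[0,0,0,0],[0,0,0,0]]'
python3 - <<'E'
from h import *
p=capture("side"); cv2.imwrite("pics/side1.png",p["img"][:,:,::-1])
print(bot.get_state()["eef_pos"],bot.get_state()["tool_rot"])
for k in("mid_a","seat_a","catch_box"):
    for f in (mark_of,spot_in):
        if f is spot_in and k=="seat_a": continue
        print(k,f.__name__,[(round(d["conf"],2),w(p,d["point"]).round(3).tolist()) for d in f(p,k)[:4] if d["conf"]>.2])
E
```

```text
time: 2.2
eef_pos: [0.347, 0.231, 0.2316]
tool_rot: [0.436, 0.9, 0.0, 0.0]
wrist_force: [0.4, 1.1, -0.2]
opening: 0.996
finger_force: 0.0
time: 3.2
eef_pos: [0.5631, -0.0967, 0.2314]
tool_rot: [0.709, 0.705, 0.0, 0.0]
wrist_force: [-0.0, 0.5, 0.5]
opening: 0.997
finger_force: 0.0
time: 3.37
eef_pos: [0.5628, -0.0963, 0.2307]
tool_rot: [0.709, 0.706, -0.0, -0.0]
wrist_force: [0.1, -0.1, -0.6]
opening: 0.998
finger_force: 0.0
[ 0.56210667 -0.09527584  0.2309009 ] [ 7.08011016e-01  7.06201075e-01 -1.58105762e-04 -6.46248019e-04]
mid_a call [(0.58, [0.567, -0.097, 0.058]), (0.46, [0.56, -0.238, 0.056])]
mid_a call [(0.65, [0.558, -0.234, 0.069]), (0.44, [0.562, -0.09, 0.067])]
seat_a call [(0.81, [0.565, -0.096, 0.033]), (0.74, [0.555, -0.237, 0.034])]
catch_box call [(0.9, [0.564, 0.109, 0.003]), (0.81, [0.527, 0.318, 0.001]), (0.77, [0.336, -0.234, 0.003]), (0.67, [0.752, 0.358, 0.003])]
catch_box call [(0.94, [0.562, 0.104, 0.014]), (0.91, [0.765, 0.354, 0.005]), (0.89, [0.333, -0.246, 0.038]), (0.76, [0.532, 0.31, 0.004])]
```

```bash
python3 -m crank '[[0.0015,0,-0.02,0],[0,0,-0.03,0],[0,0,-0.03,0],[0,0,-0.03,0],[0,0,-0.03,0],[0,0,-0.03,0],[0,0,-0.015,0],[0,0,-0.008,0],[0,0,0,0],[0,0,0,0],[0,0,0,0],[0,0,0,0]]'
python3 -m crank '[[0,0,0,0],[0,0,0,0],[0,0,0,0]]'
python3 -m crank '[[0,0,0,0],[0,0,0,0],[0,0,0,0],[0,0,0,0],[0,0,0,0],[0,0,0,0]]' 0.6 40
python3 - <<'E'
from h import *
p=capture("side"); cv2.imwrite("pics/side2.png",cv2.resize(p["img"][80:290,180:460,::-1],None,fx=2.5,fy=2.5))
print(bot.get_state()["eef_pos"],bot.get_state()["wrist_force"])
E
```

```text
time: 4.67
eef_pos: [0.565, -0.0953, 0.0399]
tool_rot: [0.708, 0.706, 0.001, 0.001]
wrist_force: [-0.0, 0.1, 0.0]
opening: 1.0
finger_force: 0.0
time: 4.92
eef_pos: [0.5641, -0.0952, 0.0389]
tool_rot: [0.708, 0.706, 0.0, 0.0]
wrist_force: [0.2, 0.1, 0.3]
opening: 1.001
finger_force: 0.0
time: 5.42
eef_pos: [0.5639, -0.0952, 0.0383]
tool_rot: [0.708, 0.706, 0.0, -0.0]
wrist_force: [-0.5, 1.0, -0.2]
opening: 0.402
finger_force: 0.0
[ 0.56388275 -0.09517276  0.03826742] [-0.04897659  0.18495505  0.63023924]
```

View pics/side2.png

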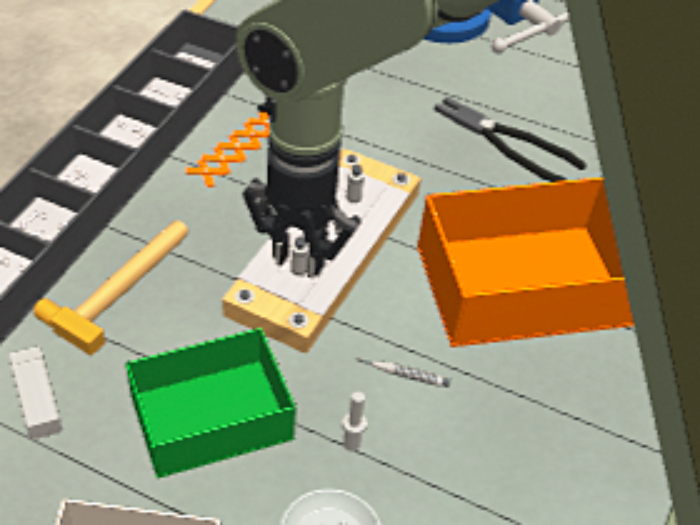

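The holder, crop px (300,255), stands between the two fingers. Baseline Fz is about 0.2 N. I'm closing gently and watching the sideways force.

```bash
python3 -m crank '[[0,0,0,0],[0,0,0,0],[0,0,0,0]]' 0.7 40
python3 -m crank '[[0,0,0,0],[0,0,0,0]]' 0.74
python3 -m crank '[[0,0,0,0],[0,0,0,0]]' 0.78
python3 -m crank '[[0,0,0,0],[0,0,0,0],[0,0,0,0]]' 1.0 40
python3 -m crank '[[0,0,0,0],[0,0,0,0],[0,0,0,0]]'
```

```text
time: 5.72
eef_pos: [0.5639, -0.0952, 0.0383]
tool_rot: [0.708, 0.706, 0.0, 0.0]
wrist_force: [0.4, -0.5, 0.0]
opening: 0.303
finger_force: 0.0
time: 5.88
eef_pos: [0.5639, -0.0952, 0.0383]
tool_rot: [0.708, 0.706, 0.0, 0.0]
wrist_force: [-0.5, 0.1, 0.6]
opening: 0.26
finger_force: 0.0
time: 6.05
eef_pos: [0.5637, -0.0952, 0.0384]
tool_rot: [0.708, 0.706, -0.0, -0.0]
wrist_force: [-0.8, -0.9, 1.2]
opening: 0.231
finger_force: 24.1
time: 6.3
eef_pos: [0.5638, -0.0952, 0.0385]
tool_rot: [0.708, 0.706, -0.0, -0.0]
wrist_force: [-1.2, 0.3, 2.2]
opening: 0.222
finger_force: 38.9
time: 6.55
eef_pos: [0.5638, -0.0952, 0.0385]
tool_rot: [0.708, 0.706, -0.0, -0.0]
wrist_force: [-2.5, 0.3, 3.8]
opening: 0.225
finger_force: 39.0
```

```bash
for i in 1; do python3 -m crank '[[0,0,0.0005,0],[0,0,0.0005,0],[0,0,0,0],[0,0,0,0]]' | grep -E 'eef|wrist_force|opening'
python3 -m crank '[[0,0,0.0005,0],[0,0,0,0],[0,0,0,0]]' | grep -E 'eef|wrist_force|opening'
python3 -m crank '[[0,0,0.0005,0],[0,0,0,0],[0,0,0,0]]' | grep -E 'eef|wrist_force|opening'; done
```

```text
eef_pos: [0.5635, -0.0951, 0.0386]
wrist_force: [-0.2, -0.3, -5.0]
opening: 0.223
eef_pos: [0.5636, -0.0951, 0.0394]
wrist_force: [-1.5, 0.1, -4.8]
opening: 0.225
eef_pos: [0.5638, -0.0951, 0.0403]
wrist_force: [-1.2, -0.0, -4.9]
opening: 0.22
```

```bash

python3 -m crank '[[0,0,0.0005,0],[0,0,0.0005,0],[0,0,0,0],[0,0,0,0]]' | grep -E 'eef|wrist_force|opening'
python3 -m crank '[[0,0,0.0005,0],[0,0,0.0005,0],[0,0,0,0],[0,0,0,0]]' | grep -E 'eef|wrist_force|opening'
```

```text
eef_pos: [0.564, -0.0951, 0.0415]
wrist_force: [-0.7, -0.3, -4.3]
opening: 0.221
eef_pos: [0.564, -0.0952, 0.0425]
wrist_force: [-0.9, -0.3, -3.4]
opening: 0.22
```

```bash

python3 -m crank '[[0,0,0.0005,0],[0,0,0.0005,0],[0,0,0,0],[0,0,0,0]]' | grep -E 'eef|wrist_force|opening'
python3 -m crank '[[0,0,0.0005,0],[0,0,0.0005,0],[0,0,0,0],[0,0,0,0]]' | grep -E 'eef|wrist_force|opening'
```

```text
eef_pos: [0.564, -0.0952, 0.0434]
wrist_force: [-1.0, 0.0, -3.9]
opening: 0.221
eef_pos: [0.564, -0.0952, 0.0445]
wrist_force: [-0.9, -0.2, -3.5]
opening: 0.221
```

```bash

python3 -m crank '[[0,0,0.0005,0],[0,0,0.0005,0],[0,0,0,0],[0,0,0,0]]' | grep -E 'eef|wrist_force|opening'
python3 -m crank '[[0,0,0.0005,0],[0,0,0.0005,0],[0,0,0,0],[0,0,0,0]]' | grep -E 'eef|wrist_force|opening'
python3 -m crank '[[0,0,0.0005,0],[0,0,0.0005,0],[0,0,0,0],[0,0,0,0]]' | grep -E 'eef|wrist_force|opening'
python3 -m crank '[[0,0,0.0005,0],[0,0,0.0005,0],[0,0,0,0],[0,0,0,0]]' | grep -E 'eef|wrist_force|opening'
```

```text
eef_pos: [0.5641, -0.0952, 0.0462]
wrist_force: [-2.9, 0.7, 3.8]
opening: 0.222
eef_pos: [0.5639, -0.0952, 0.0464]
wrist_force: [-2.5, 0.4, 0.8]
opening: 0.219
eef_pos: [0.5639, -0.0952, 0.0473]
wrist_force: [-2.0, 0.2, -0.6]
opening: 0.222
eef_pos: [0.5647, -0.0953, 0.0486]
wrist_force: [-0.0, 0.0, -0.7]
opening: 0.222
```

The force peaked at 5 N, slid down and vanished after 7 mm, so this holder is the worn one. I'm lifting it out and carrying it to the catch box.

```bash

python3 -m crank '[[0,0,0.005,0],[0,0,0.01,0],[0,0,0.015,0],[0,0,0.02,0],[0,0,0.025,0],[0,0,0.02,0],[0,0,0.01,0],[0,0,0,0]]' | grep -E 'eef|wrist_force|opening'
python3 -m crank '[[-0.001,0.015,0,0.02],[-0.002,0.025,0,0.026],[-0.0026,0.0294,0,0.026],[-0.0026,0.0294,0,0.026],[-0.0026,0.0294,0,0.026],[-0.0026,0.0294,0,0.026],[-0.0026,0.0294,0,0.026],[-0.0026,0.0294,0,0.026],[-0.0026,0.0294,0,0.026],[-0.0026,0.0294,0,0.026],[-0.0026,0.0294,0,0.026],[-0.0026,0.0294,0,0.026]]' | grep -E 'eef|wrist_force|opening'
python3 -m crank '[[-0.0026,0.0294,0,0.026],[-0.0026,0.0294,0,0.026],[-0.002,0.015,0,0.026],[-0.0005,0.005,0,0],[0,0,0,0],[0,0,0,0],[0,0,0,0]]'
python3 - <<'E'
from h import *
p=capture("side"); cv2.imwrite("pics/side3.png",p["img"][:,:,::-1])
print(bot.get_state()["eef_pos"])
E
```

```text
eef_pos: [0.5656, -0.0955, 0.1566]
wrist_force: [0.4, 0.6, -0.3]
opening: 0.221
eef_pos: [0.5339, 0.24, 0.152]
wrist_force: [0.6, -0.2, -0.9]
opening: 0.219
time: 12.3
eef_pos: [0.5273, 0.316, 0.1531]
tool_rot: [0.561, 0.828, -0.001, 0.0]
wrist_force: [-0.1, 0.4, -0.0]
opening: 0.222
finger_force: 39.5
[0.52743354 0.31605319 0.15328721]
```

View pics/side3.png

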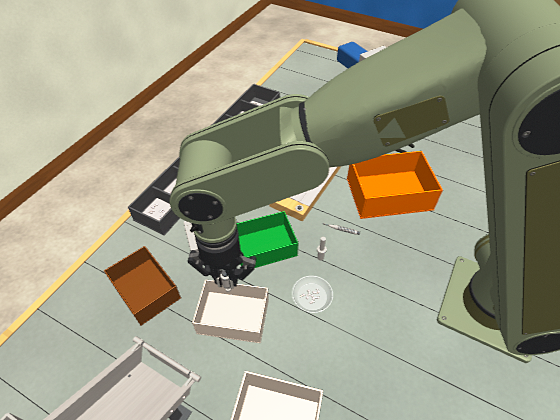

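The gripper, px (225,280), is holding the holder above the small white box, px (232,312). I'm lowering it and releasing.

```bash

python3 -m crank '[[0,0,-0.01,0],[0,0,-0.02,0],[0,0,-0.02,0],[0,0,-0.02,0],[0,0,-0.015,0],[0,0,-0.01,0],[0,0,-0.005,0],[0,0,0,0],[0,0,0,0]]' | grep -E 'eef|wrist_force|opening'
python3 -m crank '[[0,0,0,0],[0,0,0,0],[0,0,0,0],[0,0,0,0],[0,0,0,0],[0,0,0,0]]' 0.55 | grep -E 'eef|wrist_force|opening'
python3 -m crank '[[0,0,0.01,0],[0,0,0.02,0],[0,0,0.03,0],[0,0,0.03,0],[0,0,0.03,0],[0,-0.01,0,0],[0,-0.02,0,0],[0,-0.03,0,0],[0,-0.03,0,0],[0,-0.03,0,0],[0,-0.03,0,0],[0,0,0,0]]' | grep -E 'eef|wrist_force|opening'
python3 - <<'E'
from h import *
for n in("side","top"):
    p=capture(n); cv2.imwrite(f"pics/{n}4.png",cv2.resize(p["img"][200:380,150:390,::-1] if n=="side" else p["img"][130:310,120:360,::-1],None,fx=3,fy=3))
    for k in("mid_a","catch_box"): print(n,k,[(round(d["conf"],2),w(p,d["point"]).round(3).tolist()) for d in mark_of(p,k)[:4] if d["conf"]>.2])
E
```

```text
eef_pos: [0.5276, 0.3176, 0.0537]
wrist_force: [0.1, 0.1, -0.8]
opening: 0.22
eef_pos: [0.5273, 0.3177, 0.0536]
wrist_force: [0.4, -0.3, -0.2]
opening: 0.445
eef_pos: [0.5266, 0.1631, 0.1738]
wrist_force: [-0.5, -0.3, 0.1]
opening: 0.449
side mid_a [(0.67, [0.532, 0.319, 0.047])]
side catch_box [(0.91, [0.332, -0.232, 0.0]), (0.84, [0.53, 0.315, -0.001]), (0.8, [0.752, 0.361, 0.002]), (0.59, [0.561, 0.109, 0.001])]
top mid_a [(0.62, [0.528, 0.319, 0.048]), (0.61, [0.56, -0.235, 0.054])]
top catch_box [(0.95, [0.333, -0.233, -0.001]), (0.93, [0.53, 0.318, -0.0]), (0.93, [0.316, 0.514, 0.001]), (0.88, [0.755, 0.362, 0.003])]
```

View pics/side4.png

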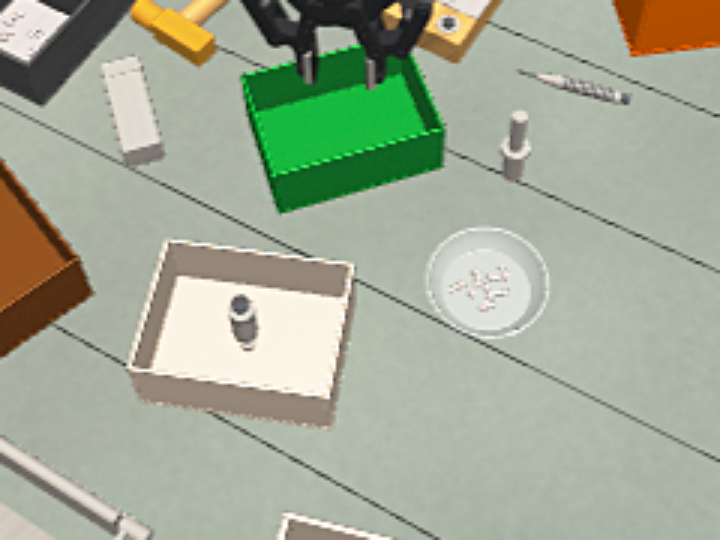

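The worn holder stands inside the white box, crop px (243,320), with its mid at z 0.048 (below the 0.057 limit) and centred. Next is the second holder.

```bash

python3 -m crank '[[0.0012,-0.014,0,-0.0269],[0.0024,-0.0285,0,-0.0269],[0.0024,-0.0285,0,-0.0269],[0.0024,-0.0285,0,-0.0269],[0.0024,-0.0285,0,-0.0269],[0.0024,-0.0285,0,-0.0269],[0.0024,-0.0285,0,-0.0269],[0.0024,-0.0285,0,-0.0269],[0.0024,-0.0285,0,-0.0269],[0.0024,-0.0285,0,-0.0269],[0.0024,-0.0285,0,-0.0269],[0.0024,-0.0285,0,-0.0269]]' 0 40 | grep -E 'eef|wrist_force|opening'
python3 -m crank '[[0.0024,-0.0285,0,-0.0269],[0.0024,-0.0285,0,-0.0269],[0.0012,-0.014,0,0],[0,0,0,0],[0,0,0,0],[0,0,0,0]]'
python3 - <<'E'
from h import *
p=capture("side")
for k in("mid_a","seat_a"): print(k,[(round(d["conf"],2),w(p,d["point"]).round(4).tolist()) for d in mark_of(p,k)[:4] if d["conf"]>.2])
print(bot.get_state()["eef_pos"])
E
```

```text
eef_pos: [0.5554, -0.1603, 0.1733]
wrist_force: [0.3, -0.5, 0.1]
opening: 1.0
time: 16.4
eef_pos: [0.5608, -0.2293, 0.1731]
tool_rot: [0.705, 0.71, 0.0, -0.001]
wrist_force: [0.3, 0.4, -0.8]
opening: 0.998
finger_force: 0.0
mid_a [(0.45, [0.5306, 0.3194, 0.0477]), (0.44, [0.5589, -0.2363, 0.0562])]
seat_a [(0.88, [0.5632, -0.096, 0.0337]), (0.79, [0.5569, -0.2376, 0.0308])]
[ 0.56088668 -0.22942598  0.17345868]
```

Target is (0.5585, -0.2365).

```bash

python3 -m crank '[[-0.0023,-0.007,0,0],[0,0,-0.02,0],[0,0,-0.03,0],[0,0,-0.03,0],[0,0,-0.03,0],[0,0,-0.015,0],[0,0,-0.01,0],[0,0,0,0],[0,0,0,0],[0,0,0,0],[0,0,0,0]]' | grep -E 'eef|wrist_force|opening'
python3 -m crank '[[0,0,0,0],[0,0,0,0],[0,0,0,0],[0,0,0,0],[0,0,0,0],[0,0,0,0],[0,0,0,0],[0,0,0,0]]' 0.7 40| grep -E 'eef|wrist_force|opening'
for i in 1 2 3 4; do python3 -m crank '[[0,0,0,0]]' | grep -E 'eef|wrist_force' ; done
```

```text
eef_pos: [0.5596, -0.2383, 0.04]
wrist_force: [-0.9, 0.6, -0.7]
opening: 1.004
eef_pos: [0.5585, -0.2379, 0.0383]
wrist_force: [0.1, 0.1, -0.1]
opening: 0.297
eef_pos: [0.5585, -0.2379, 0.0383]
wrist_force: [-0.4, -0.4, -1.0]
eef_pos: [0.5585, -0.2379, 0.0383]
wrist_force: [-0.5, 0.7, 0.1]
eef_pos: [0.5585, -0.2379, 0.0383]
wrist_force: [-0.3, -0.1, 0.7]
eef_pos: [0.5585, -0.2379, 0.0383]
wrist_force: [-0.0, 0.6, 0.3]
```

```bash

python3 -m crank '[[0,0.001,0,0],[0,0,0,0],[0,0,0,0]]' 0.74| grep -E 'eef|wrist_force|opening|finger'
python3 -m crank '[[0,0,0,0],[0,0,0,0]]' 0.78| grep -E 'eef|wrist_force|opening|finger'
python3 -m crank '[[0,0,0,0],[0,0,0,0],[0,0,0,0]]' 1.0 40| grep -E 'eef|wrist_force|opening|finger'
python3 -m crank '[[0,0,0,0],[0,0,0,0],[0,0,0,0]]' | grep -E 'eef|wrist_force|opening|finger'
```

```text
eef_pos: [0.5585, -0.2368, 0.0383]
wrist_force: [-0.0, -0.0, -0.6]
opening: 0.261
finger_force: 0.0
eef_pos: [0.5585, -0.2368, 0.0384]
wrist_force: [-0.6, 0.3, 1.1]
opening: 0.227
finger_force: 24.1
eef_pos: [0.5585, -0.2368, 0.0385]
wrist_force: [-0.7, 0.3, 1.1]
opening: 0.222
finger_force: 39.0
eef_pos: [0.5585, -0.2368, 0.0384]
wrist_force: [0.6, -0.1, 2.4]
opening: 0.221
finger_force: 39.0
```

```bash

python3 -m crank '[[0,0,0.0005,0],[0,0,0,0],[0,0,0,0]]' | grep -E 'eef|wrist_force'
python3 -m crank '[[0,0,0.0005,0],[0,0,0,0],[0,0,0,0]]' | grep -E 'eef|wrist_force'
```

```text
eef_pos: [0.5585, -0.2369, 0.0385]
wrist_force: [-0.0, 0.0, -0.9]
eef_pos: [0.5585, -0.2369, 0.0393]
wrist_force: [-0.3, -0.4, -1.1]
```

```bash

python3 -m crank '[[0,0,0.0005,0],[0,0,0,0],[0,0,0,0]]' | grep -E 'eef|wrist_force'
python3 -m crank '[[0,0,0,0]]' | grep -E 'eef|wrist_force'
```

```text
eef_pos: [0.5585, -0.2369, 0.0399]
wrist_force: [-0.4, -0.3, -0.9]
eef_pos: [0.5585, -0.2369, 0.0399]
wrist_force: [-0.5, 0.9, -0.6]
```

Rising freely on about 0.7 N of weight, so this one is sound and not yet hooked.

```bash

python3 -m crank '[[0,0,0.0005,0],[0,0,0,0],[0,0,0,0]]' | grep -E 'eef|wrist_force'
python3 -m crank '[[0,0,0.0005,0],[0,0,0,0],[0,0,0,0]]' | grep -E 'eef|wrist_force'
```

```text
eef_pos: [0.5586, -0.2369, 0.0404]
wrist_force: [-0.1, -0.3, -0.1]
eef_pos: [0.5585, -0.2369, 0.0409]
wrist_force: [1.2, 0.8, -0.4]
```

```bash

python3 -m crank '[[0,0,0.0005,0],[0,0,0,0],[0,0,0,0]]' | grep -E 'eef|wrist_force'
python3 -m crank '[[0,0,0.0005,0],[0,0,0,0],[0,0,0,0]]' | grep -E 'eef|wrist_force'
```

```text
eef_pos: [0.5585, -0.2369, 0.0414]
wrist_force: [-1.0, 0.4, -0.3]
eef_pos: [0.5584, -0.2369, 0.0417]
wrist_force: [-0.4, 0.7, -1.5]
```

```bash

python3 -m crank '[[0,0,0.0005,0],[0,0,0,0],[0,0,0,0]]' | grep -E 'eef|wrist_force'
```

```text
eef_pos: [0.5584, -0.2368, 0.0419]
wrist_force: [0.5, -0.0, -4.0]
```

The hook has engaged, so I'm raising the pull in small steps.

```bash

python3 -m crank '[[0,0,0.0003,0],[0,0,0,0],[0,0,0,0]]' | grep -E 'eef|wrist_force'
python3 -m crank '[[0,0,0.0003,0],[0,0,0,0],[0,0,0,0]]' | grep -E 'eef|wrist_force'
```

```text
eef_pos: [0.5584, -0.2368, 0.0423]
wrist_force: [1.9, -0.5, -7.4]
eef_pos: [0.5584, -0.2368, 0.0426]
wrist_force: [1.7, -0.1, -8.4]
```

```bash

python3 -m crank '[[0,0,0.0003,0],[0,0,0,0],[0,0,0,0]]' | grep -E 'eef|wrist_force'
python3 -m crank '[[0,0,0.0003,0],[0,0,0,0],[0,0,0,0]]' | grep -E 'eef|wrist_force'
```

```text
eef_pos: [0.5584, -0.2368, 0.043]
wrist_force: [0.9, -0.4, -9.8]
eef_pos: [0.5584, -0.2368, 0.0433]
wrist_force: [1.7, -0.3, -11.1]
```

```bash

python3 -m crank '[[0,0,0,0],[0,0,0,0],[0,0,0,0],[0,0,0,0],[0,0,0,0],[0,0,0,0]]' | grep -E 'time|eef|wrist_force'
python3 -m crank '[[0,0,0,0],[0,0,0,0],[0,0,0,0],[0,0,0,0],[0,0,0,0],[0,0,0,0],[0,0,0,0]]' | grep -E 'time|eef|wrist_force'
```

```text
time: 22.97
eef_pos: [0.5584, -0.2368, 0.0434]
wrist_force: [2.2, -0.7, -12.7]
time: 23.55
eef_pos: [0.5584, -0.2368, 0.0435]
wrist_force: [1.1, -0.9, -12.2]
```

```bash

python3 -m crank '[[0,0,-0.0005,0],[0,0,-0.0005,0],[0,0,-0.0005,0],[0,0,-0.0005,0],[0,0,-0.0005,0],[0,0,-0.0005,0],[0,0,-0.0005,0],[0,0,-0.0005,0],[0,0,-0.0005,0],[0,0,0,0],[0,0,0,0],[0,0,0,0]]' | grep -E 'eef|wrist_force'
python3 -m crank '[[0,0,-0.0003,0],[0,0,-0.0002,0],[0,0,0,0],[0,0,0,0]]' | grep -E 'eef|wrist_force'
```

```text
eef_pos: [0.5586, -0.2369, 0.0391]
wrist_force: [-0.5, 0.2, -0.8]
eef_pos: [0.5585, -0.2369, 0.0385]
wrist_force: [0.4, 0.3, -0.3]
```

```bash

python3 -m crank '[[0,0,-0.0003,0],[0,0,-0.0002,0],[0,0,0,0],[0,0,0,0]]' | grep -E 'eef|wrist_force'
python3 -m crank '[[0,0,0,0],[0,0,0,0],[0,0,0,0],[0,0,0,0]]' 0.6| grep -E 'eef|wrist_force|opening'
python3 -m crank '[[0,0,0,0],[0,0,0,0],[0,0,0,0],[0,0,0,0],[0,0,0,0],[0,0,0,0]]' 0 | grep -E 'eef|wrist_force|opening'
python3 -m crank '[[0,0,0.005,0],[0,0,0.01,0],[0,0,0.02,0],[0,0,0.03,0],[0,0,0.03,0],[0,0,0.03,0],[0,0,0.02,0],[0,0.03,0,0],[0,0.03,0,0],[0,0.03,0,0],[0,0.03,0,0],[0,0,0,0]]' | grep -E 'eef|wrist_force|opening'
python3 - <<'E'
from h import *
p=capture("side"); cv2.imwrite("pics/side5.png",cv2.resize(p["img"][100:370,180:440,::-1],None,fx=2.2,fy=2.2))
for k in("mid_a","seat_a","catch_box"): print(k,[(round(d["conf"],2),w(p,d["point"]).round(4).tolist()) for d in mark_of(p,k)[:4] if d["conf"]>.2])
print(bot.get_state()["time"])
E
```

```text
eef_pos: [0.5585, -0.2369, 0.0385]
wrist_force: [-1.2, -0.2, 3.0]
eef_pos: [0.5585, -0.2368, 0.0378]
wrist_force: [0.5, 0.9, -0.3]
opening: 0.403
eef_pos: [0.5585, -0.2369, 0.038]
wrist_force: [-1.0, -0.1, 0.8]
opening: 1.003
eef_pos: [0.5582, -0.1124, 0.1843]
wrist_force: [-0.2, -0.2, 1.0]
opening: 0.997
mid_a [(0.64, [0.5625, -0.2393, 0.0549]), (0.43, [0.532, 0.3189, 0.0495])]
seat_a [(0.92, [0.5551, -0.2387, 0.0324]), (0.73, [0.5631, -0.0975, 0.0335])]
catch_box [(0.87, [0.3325, -0.2346, 0.0013]), (0.74, [0.7513, 0.3614, 0.0001]), (0.64, [0.5653, 0.1092, -0.0005]), (0.55, [0.5266, 0.32, -0.0019])]
27.25
```

View pics/side5.png

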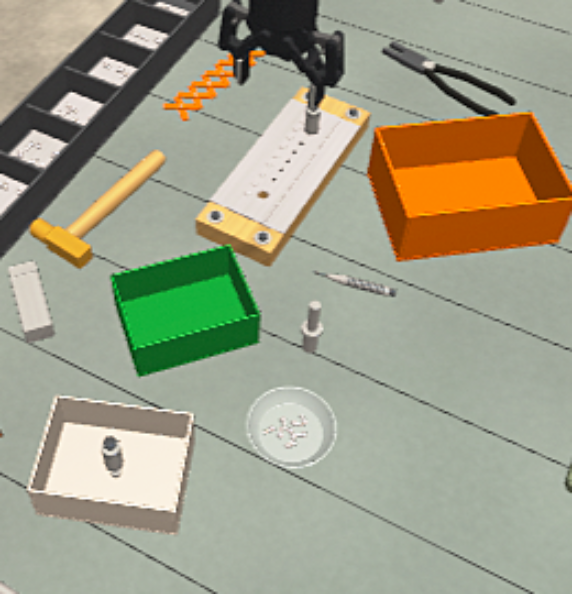

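The sound holder, crop px (312,118), stands upright and seated: it met the seat at the same height as before the pull. The worn one is in the white box at crop px (112,455), the bystanders are undisturbed and the gripper is clear.

```bash
python3 -c "
from workcell import workorder
print(workorder.close_job())"
```

```text
the job is handed in; nothing more can be done
None
```

I handed the job in: the worn holder let go at about 5 N and stands on its tip (not lying) in the small white catch box, and the sound one held about 10–12 N for over a second (a little above the 10 N stop) and is seated back upright in its hole.

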